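Check a hand-truck tyre with a pressure gauge and sort the wheel

ROBOT

A 6-joint arm with a two-finger parallel gripper is mounted at the origin on the work surface; the furniture and walls round the work are solid. World frame = base frame: x ahead of the robot, y to its left, z up, the work surface at z = 0. Lengths are in m, angles in rad, forces in N, time in s.
With the tool pointing down it reaches from about 0.35 to 0.975 m from the base axis. Payload 4.9 kg.
Tool frame: the origin (TCP) lies midway between the tips of the shut fingers; the grasp point (between the pads) lies 19 mm behind it; z points along the fingers, y is the direction in which the jaws open and shut (so a half turn about z gives the same grasp; the last joint's range is limited). The gripper opens to 85 mm and grips with 20 to 120 N. Pads are 22 mm wide; open, the fingers measure 114 mm over their backs; the gripper's body (76 mm by 85 mm) begins 54 mm behind the grasp point. The pads swing forward as they close: fully open they stand 13 mm farther back than shut.
Start: joints at [-1.391, 0.053, 1.613, -0, 1.476, -0.119], TCP at [0.184, -0.597, 0.231] pointing down, gripper open.
Joint ranges: [-3.01, 3.01], [-1.01, 2.22], [0.06, 2.58], [-1.02, 4.17], [0.09, 2.62], [-3.14, 3.14]. Speed limits (rad/s): [2.57, 2.57, 3.14, 3.14, 3.14, 3.14].

INTERFACE

Orientations are given as a rotation vector (axis times angle).
In Python, from station import ctrl gives the robot as it stands.
- The arm moves only by the tool drive_tool, never from a script. Its argument "moves" is one flat list of numbers, 7 for each row, row after row: the turn, a rotation vector about the world's x, y, z in degrees, then the shift along the world's x, y, z in m, then the closure, from 0 (fully open) to 1 (shut). A call has exactly 5 rows; each row shifts and turns the commanded pose from where the row before left it; what a row does not reach is not made up. A row lasts 1/8 s, in which the tool goes at most 62.5 mm and 10.7 degrees, less where a joint would pass 70% of its speed; a pose out of reach is approached as far as the arm can. A call is refused whole if a number of a shift passes 0.0625 or a number of a turn 10.7, either way. A call with a gripper value outside its range is refused whole. The fingers move at their own pace and stop on an object; "newtons" is the grip in N (left out, the last holds). Time passes only in rows, so rows that do not move let the fingers close, or fill a call up. It gives the time, the measured TCP pose, the force and the opening at its end, in the units of the state.
- ctrl.get_obs(): the state, without advancing time (a new reading comes with each control period).
- ctrl.get_image(name): name is "side" or "top" or "wrist"; returns the picture (400x640x3 uint8, red, green, blue); there is no depth.
- ctrl.get_calibration(name): a dict with "fx", "fy", "cx", "cy" (pixels), "rvec" (rotation vector, rad) and "tvec" (3), from world to camera coordinates, as OpenCV has them; the wrist camera has in their place "T_tool_cam" (4x4, takes a point from camera to tool coordinates, whose origin is the TCP and whose axes are the flange's). Camera axes: x right, y down, z forward; pixel columns grow to the right and rows downward; lengths in m; the calibration is good to about 2 mm. A picture is of the moment at which its call begins: read the wrist's pose just before it. get_calibration takes no time and is no camera call.
- ctrl.finish_job(): hands the job in, once; it reports no verdict.
The state is a dict: "t": time; "q": joint angles; "dq": joint speeds; "effort": joint torques, N m; "tool_pos": TCP position; "tool_rot": TCP orientation; "contact_force": force on the tool from outside, world axes, zero at the start; "wrist_torque": the same for the moment, N m; "opening": finger opening in m.
Only numpy, scipy, OpenCV 4.12 (cv2) and the standard library are available. Lean on these libraries where they do the work, as an engineer would, in place of code of your own. Each camera call takes 0.05 s, during which the arm holds its last target.

TASK

Check the tyre of the wheel on the bench: press the pressure gauge squarely and fully home on its valve for a moment, until the stick has come out, and put the gauge back in its stand with the stick left out. If only red shows on the stick the tyre is soft: slide the wheel, without lifting it, wholly onto the blue repair mat; if green shows too the tyre is good: slide it wholly onto the cardboard. Do not touch the stick, and leave the oil can and the steel bar alone.

Things in the scene. Friction and masses are not known exactly. Their poses are not given: they have to be found in the camera images.
- wheel_mid (a point): Centre, half-way up (23 mm), of a loose hand-truck wheel lying flat. Black tyre 150 mm across, 46 mm thick; white rim; steel hub 32 mm across, 4 mm above the tyre. Round the hub an open dish (radius 16 to 49 mm, floor 26 mm above the bench) in which the valve stands. Weighs 0.5 to 0.9 kg, slides when pushed. x points from the wheel's centre to the valve, z up.
- valve_tip (a point): Centre of the tip of the tyre valve, a straight upright stem 34 mm from the wheel's centre; tip 68 mm above the bench, 22 mm above the tyre. The last 13 mm are brass tube, 10 mm outside, its top 3.5 mm a narrower spring-loaded collar; below is black rubber, 13 mm thick. z up along the stem, fixed in the wheel.
- gauge_grip (a point): Grip point of the pressure gauge: centre of its steel head, 28 mm (x) by 22 mm (y, the width to grasp) by 28 mm (z). A barrel 16 to 18 mm thick, level with it, runs along +x to 108 mm. Below the head the brass chuck points down (-z), its mouth 42 mm below this point. Weight about 0.19 kg. At the start it is in its stand, mouth 4 mm above the bench.
- gauge_seal (a point): Seal face in the gauge's chuck, on its axis: 30 mm below the grip point, 12 mm above the mouth. The bell mouth is 28 mm outside, 20 mm inside, narrowing within 7 mm to a 12 mm bore. z up the axis. Fully home, this face has pushed the valve's sprung collar in by 3 mm, to a hard stop (6 N at first, 9 N at the stop); it lies then 3 mm below where the valve's tip was.
- gauge_tail (a point): Point on the axis of the gauge's barrel, 80 mm along +x from the grip point; it lies in the notch of the post when the gauge is in its stand.
- gauge_stick: The gauge's measuring stick, 7 mm thick, with a white end 9 mm thick; it slides along +x out of the barrel's far end. From its outer end the first 20 mm are red, the rest green, with black rings every 5 mm. The origin is fixed in the stick, at the grip point when the stick is fully in.
- reading (a joint): How far the stick has come out of the barrel, m: 0 fully in, at most 0.04. The valve drives it out as the gauge goes home and it stays out when the gauge is taken off. A soft tyre reads 0.008 to 0.017 (only red shows), a good one 0.024 to 0.037 (green shows too); the wheels look alike. Not fully home it reads too low; rammed on fast, too high.
- stand_pocket (a point): Wooden stand of the gauge, fixed to the bench: centre of the floor (4 mm above the bench) of a round pocket, 36 mm wide, 6 mm deep, on which the chuck's mouth stands. Base 10 mm thick, 64 mm wide, from 30 mm behind to 120 mm ahead of this point along x. x points toward the post, as the gauge's barrel does in the stand; z up.
- stand_notch (a point): Centre of the notch in the post of the wooden stand, where the gauge's barrel lies: 80 mm along +x from the pocket, 46 mm above the bench. The notch is 26 mm wide and open at the top; its cheeks reach 55 mm above the bench. The post is 18 mm thick and 44 mm wide.
- repair_mat: Blue ribbed rubber mat, 240 x 240 mm, 2 mm thin, on the bench to one side of the wheel: the place for soft tyres. Origin at its centre, x and y along its edges. It stays put and does not hinder sliding.
- cardboard: Brown sheet of cardboard, 240 x 240 mm, 2 mm thin, on the bench on the other side of the wheel: the place for good tyres. Origin at its centre, x and y along its edges. It stays put and does not hinder sliding.
- oil_can: Red oil can with a spout, 56 mm wide, 156 mm tall, standing loose on the bench; origin under its centre. Not part of the job.
- steel_bar: Loose offcut of rusty flat steel bar, 40 x 122 x 10 mm, lying flat on the bench behind the work; origin under its centre, long along y. Not part of the job.
Mind the look-alikes: they are no part of the job. Of the things that look like the part that bears stand_pocket, the largest one is meant.

How it is judged:
On the way:
1. the gauge is pressed squarely and fully home on the valve and the stick has come to rest out of the barrel (horizontal distance between gauge_seal and valve_tip below 0.003 m and z of gauge_seal in the frame of valve_tip between -0.006 and -0.0025 m and angle between the z axis of gauge_seal and the z axis of valve_tip, either way round below 0.12 rad and value of joint reading above 0.006 m and velocity of joint reading below 0.01 m/s), for 0.3 s.
At the end, for the whole second after the job is handed in: Gauge at rest in its stand (chuck down in the pocket within 8 mm of its centre, barrel in the notch), stick out more than 6 mm; wheel flat on the bench, wholly (5 mm may overhang) on the blue mat if the stick shows under 20 mm, on the cardboard if over (((value of joint reading below 0.02 m and x of wheel_mid in the frame of repair_mat between -0.05 and 0.05 m and y of wheel_mid in the frame of repair_mat between -0.05 and 0.05 m) or (value of joint reading above 0.02 m and x of wheel_mid in the frame of cardboard between -0.05 and 0.05 m and y of wheel_mid in the frame of cardboard between -0.05 and 0.05 m)) and value of joint reading above 0.006 m and horizontal distance between gauge_seal and stand_pocket below 0.008 m and z of gauge_seal in the frame of stand_pocket below 0.015 m and distance between gauge_tail and stand_notch below 0.012 m and angle between wheel_mid's own z axis and vertical below 0.05 rad and height (world z) of wheel_mid below 0.027 m and linear speed of gauge_stick below 0.02 m/s); the robot touches nothing.
It fails at once if the robot touches the measuring stick (contact force between any of the fingers, the arm and gauge_stick above 0.5 N).
It fails at once if the wheel is lifted or tipped (height (world z) of wheel_mid above 0.045 m or angle between wheel_mid's own z axis and vertical above 0.3 rad).
It fails at once if the oil can or the steel bar is knocked over or shifted by more than 30 mm (distance of any of oil_can, steel_bar from where it was at the start of the episode above 0.03 m or angle between oil_can's own z axis and vertical above 0.3 rad).
It also fails if it takes over 64 s, if anything falls off the work surface, if the arm or the gripper's body presses on something with over 40 N, if the wrist force passes 120 N, or if a joint passes its speed limit or range.

## Working session

There is one attempt and no reset: what is moved stays moved. The work goes in short steps, Python scripts to look and compute and a tool call to move; the robot and the scene stay as the last step left them, time stands still between calls to the robot, and variables do not carry over. Pictures are saved under pics/ and viewed, and the job is handed in when it is done.

Besides the shell and the picture viewer there is one more tool, called after "Request:" as name(argument=value, ...) on one line, values as JSON. drive_tool: Moves the arm, as the interface text tells. Its arguments: {"type":"object","properties":{"moves":{"type":"array","items":{"type":"number"}},"newtons":{"type":"number"}},"required":["moves"]}

```bash
ls; mkdir -p pics
python3 - <<'E'
from station import ctrl
import cv2
print(ctrl.get_obs())
for n in ["side","top","wrist"]:
    im=ctrl.get_image(n); cv2.imwrite(f"pics/{n}0.png",im[:,:,::-1]); print(n,ctrl.get_calibration(n))
E
```

```text
pics
{'t': 0.0, 'q': array([-1.39102481e+00,  5.33246164e-02,  1.61424445e+00,  3.65923376e-05,
        1.47599302e+00, -1.19001942e-01]), 'dq': array([-0.00045536, -0.0021425 , -0.00118323,  0.00149241, -0.00208164,
       -0.00067461]), 'effort': array([ 7.51889947e-04, -3.93676400e+01, -3.70179927e+01, -2.35974875e-05,
        6.94304341e-03, -1.38453140e-05]), 'tool_pos': array([ 0.18386893, -0.59671575,  0.2301126 ]), 'tool_rot': array([-3.10465642e+00, -4.67270057e-01,  3.67706471e-05]), 'contact_force': array([-0.13856935, -0.67781183, -0.6700769 ]), 'wrist_torque': array([-0.01534706, -0.02713473, -0.04254522]), 'opening': 0.08523380204246424}
side {'fx': 511.1553784626014, 'fy': 511.1553784626014, 'cx': 318.3153002626338, 'cy': 201.9586410293109, 'rvec': array([ 2.27819935,  0.05303955, -0.04631341]), 'tvec': array([-0.53419748, -0.008034  ,  1.90525051])}
top {'fx': 493.97589935479067, 'fy': 493.97589935479067, 'cx': 318.68631636523236, 'cy': 207.91171586297105, 'rvec': array([ 2.0948767 , -2.14519007,  0.21720458]), 'tvec': array([-0.06924368,  0.55606503,  1.34178383])}
wrist {'fx': 354.9566182511508, 'fy': 354.9566182511508, 'cx': 313.09658198122224, 'cy': 198.68148071080012, 'T_tool_cam': array([[-1.85818288e-03, -9.64394457e-01, -2.64461489e-01,
         6.78754057e-02],
       [ 9.99998242e-01, -1.72570680e-03, -7.33254349e-04,
         1.47874331e-04],
       [ 2.50763439e-04, -2.64462387e-01,  9.64395968e-01,
        -1.42375511e-01],
       [ 0.00000000e+00,  0.00000000e+00,  0.00000000e+00,
         1.00000000e+00]])}
```

View pics/side0.png

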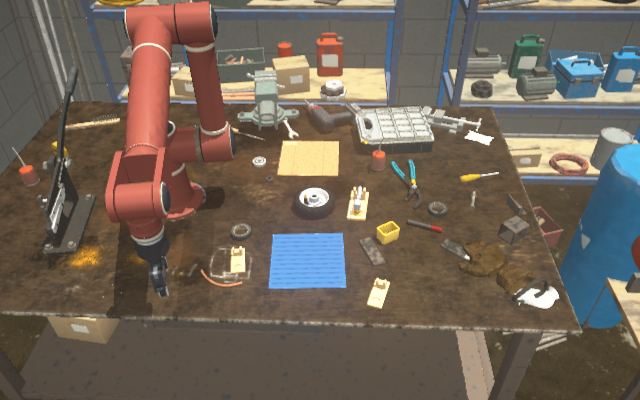

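View pics/top0.png

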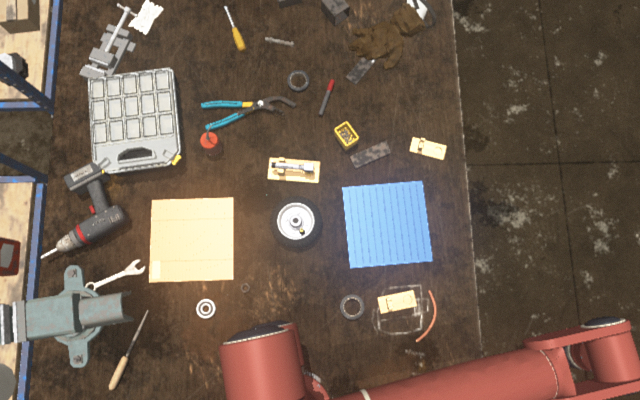

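View pics/wrist0.png

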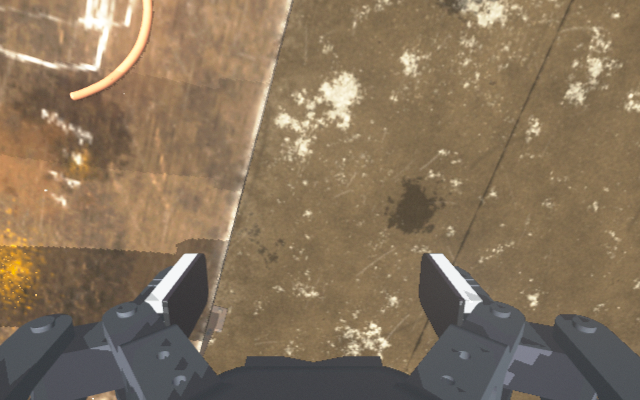

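The things resembling the stand in the top view are (293,168), which carries the gauge, and the smaller empty wooden ones at (428,148) and (397,302). I choose (293,168) because it is the largest and holds the gauge. Next, a close crop.

```bash
cat > h.py <<'E'
from station import ctrl
import cv2, numpy as np
from scipy.spatial.transform import Rotation as R
def cam(n,obs=None):
    c=ctrl.get_calibration(n); K=np.array([[c['fx'],0,c['cx']],[0,c['fy'],c['cy']],[0,0,1]])
    if n=='wrist':
        T=np.eye(4);T[:3,:3]=R.from_rotvec(obs['tool_rot']).as_matrix();T[:3,3]=obs['tool_pos']
        W=np.linalg.inv(T@c['T_tool_cam'])
    else:
        W=np.eye(4);W[:3,:3]=cv2.Rodrigues(c['rvec'])[0];W[:3,3]=c['tvec']
    return K,W
def ray(KW,u,v,z):
    K,W=KW; d=W[:3,:3].T@np.linalg.solve(K,[u,v,1]); o=-W[:3,:3].T@W[:3,3]
    return o+d*(z-o[2])/d[2]
def proj(KW,p):
    K,W=KW; q=K@(W[:3,:3]@np.asarray(p)+W[:3,3]); return q[:2]/q[2]
def rg(M): return np.degrees(np.array(M))
E
python3 - <<'E'
from h import *
im=cv2.imread('pics/top0.png')
c=np.vstack([cv2.resize(im[135:265,225:385],(800,650),interpolation=cv2.INTER_CUBIC)]); cv2.imwrite('pics/c1.png',c[:600])
im=cv2.imread('pics/side0.png'); cv2.imwrite('pics/c2.png',cv2.resize(im[170:240,280:400],(800,467),interpolation=cv2.INTER_CUBIC))
KW=cam('top'); 
for nm,u,v,z in [('pocketend',270,168,.01),('stand',320,172,.01),('wheel',296,222,.046),('mat',387,224,.002),('card',191,240,.002),('can',209,140,.0),('bar',370,154,.01)]:
    print(nm,ray(KW,u,v,z).round(3))
E
```

```text
pocketend [0.688 0.059 0.01 ]
stand [ 0.672 -0.089  0.01 ]
wheel [ 0.517 -0.017  0.046]
mat [ 0.512 -0.281  0.002]
card [0.479 0.289 0.002]
can [0.782 0.244 0.   ]
bar [ 0.724 -0.24   0.01 ]
```

View pics/c1.png

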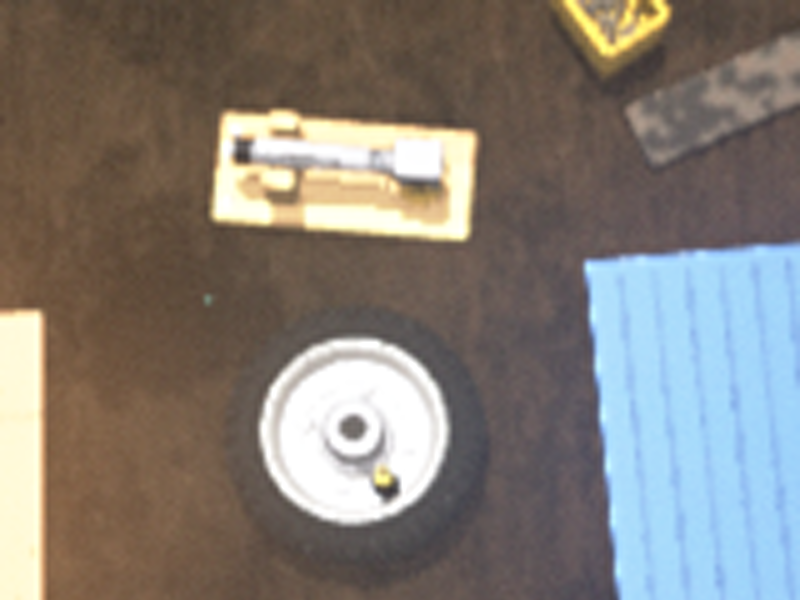

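View pics/c2.png

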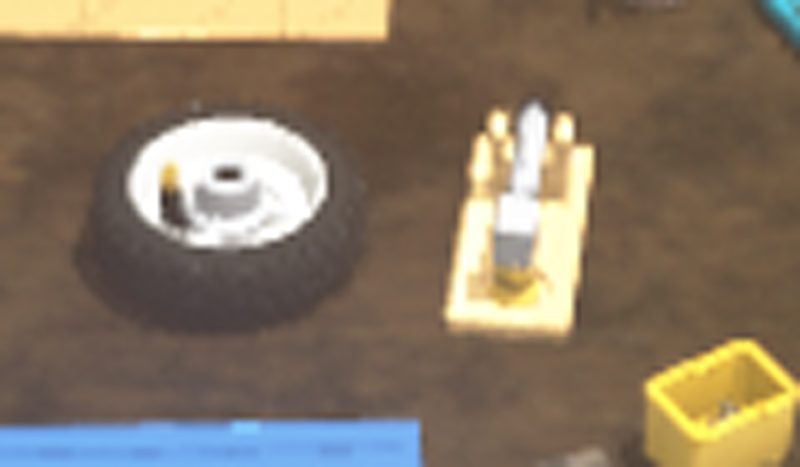

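Run:
```python
from h import *
KW=cam('top')
h=ray(KW,225+417/5,135+160/5,.060); t=ray(KW,225+243/5,135+150/5,.054); v=ray(KW,225+384/5,135+478/5,.068); hub=ray(KW,225+353/5,135+428/5,.05)
print(h,t,v,hub); d=(t-h); print('yaw',np.degrees(np.arctan2(d[1],d[0])), np.linalg.norm(d[:2])); w=v-hub; print(np.degrees(np.arctan2(w[1],w[0])),np.linalg.norm(w[:2]))
S=cam('side'); print(proj(S,h),proj(S,v))
o=ctrl.get_obs(); M=R.from_rotvec(o['tool_rot']).as_matrix(); print(M.round(3), np.degrees(np.arctan2(M[1,0],M[0,0])))
```

```text
[ 0.67358265 -0.05578869  0.06      ] [0.68359066 0.0443558  0.054     ] [ 0.4885997  -0.03388927  0.068     ] [ 0.52032118 -0.01639816  0.05      ]
yaw 84.29305228552722 0.10064332465881118
-151.12781240771994 0.03622418200795153
[356.69766139 201.41584589] [304.40386886 194.48857942]
[[ 0.956  0.294 -0.   ]
 [ 0.294 -0.956  0.002]
 [ 0.    -0.002 -1.   ]] 17.12077315840976
```

Request:
drive_tool(moves=[0, 0, 6.7, 0.0416, 0.056, 0.006, 0, 0, 0, 6.7, 0.0416, 0.056, 0.006, 0, 0, 0, 6.7, 0.0416, 0.056, 0.006, 0, 0, 0, 6.7, 0.0416, 0.056, 0.006, 0, 0, 0, 6.7, 0.0416, 0.056, 0.006, 0])

```text
t: 0.78
tool_pos: [0.3704, -0.3455, 0.258]
tool_rot: [2.838, 1.348, 0.0]
contact_force: [0.7, -1.4, 0.3]
opening: 0.0852
```

Request:
drive_tool(moves=[0, 0, 6.7, 0.0416, 0.056, 0, 0, 0, 0, 6.7, 0.0416, 0.056, 0, 0, 0, 0, 6.7, 0.0416, 0.056, 0, 0, 0, 0, 6.7, 0.0416, 0.056, 0, 0, 0, 0, 6.7, 0.0416, 0.056, 0, 0])

```text
t: 1.4
tool_pos: [0.5568, -0.0945, 0.2579]
tool_rot: [2.328, 2.109, -0.0]
contact_force: [-0.2, -1.0, 0.2]
opening: 0.0854
```

Request:
drive_tool(moves=[0, 0, 0, 0, 0, 0, 0, 0, 0, 0, 0, 0, 0, 0, 0, 0, 0, 0, 0, 0, 0, 0, 0, 0, 0, 0, 0, 0, 0, 0, 0, 0, 0, 0, 0])

```text
t: 2.02
tool_pos: [0.5557, -0.0973, 0.2582]
tool_rot: [2.334, 2.103, 0.0]
contact_force: [0.2, 0.2, 0.2]
opening: 0.0854
```

Run:
```python
from h import *
o=ctrl.get_obs(); im=ctrl.get_image('wrist'); cv2.imwrite('pics/w1.png',im[:,:,::-1]); np.save('o1.npy',o)
print(o['t'],o['tool_pos'],o['contact_force']); M=R.from_rotvec(o['tool_rot']).as_matrix(); print(M.round(3))
KW=cam('wrist',o); print(proj(KW,[.6736,-.0558,.06]),proj(KW,[.4886,-.0339,.068]))
```

```text
2.025 [ 0.55568199 -0.09728366  0.25818934] [0.20188829 0.16255509 0.23946144]
[[ 0.104  0.995  0.   ]
 [ 0.995 -0.104 -0.   ]
 [-0.     0.    -1.   ]]
[432.82175014 116.26099805] [231.63837846 114.14491885]
```

View pics/w1.png

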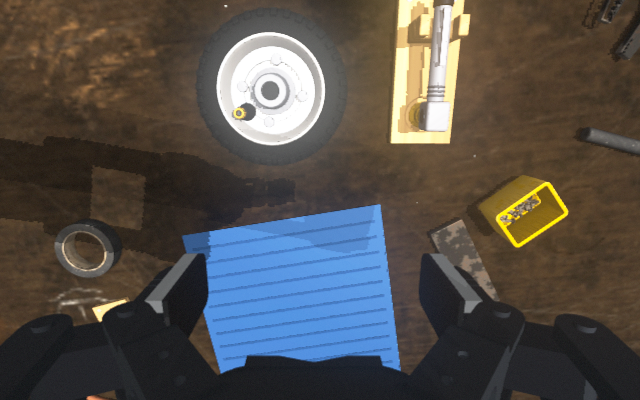

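Request:
drive_tool(moves=[0, 0, 0, 0.01, 0.03, -0.015, 0, 0, 0, 0, 0.01, 0.03, -0.015, 0, 0, 0, 0, 0.01, 0.03, -0.015, 0, 0, 0, 0, 0, 0, 0, 0, 0, 0, 0, 0, 0, 0, 0])

```text
t: 2.7
tool_pos: [0.5861, -0.007, 0.2135]
tool_rot: [2.332, 2.104, -0.0]
contact_force: [0.0, -0.4, 0.2]
opening: 0.0858
```

Run:
```python
from h import *
o=ctrl.get_obs(); im=ctrl.get_image('wrist'); cv2.imwrite('pics/w2.png',im[:,:,::-1]); np.save('o2.npy',o)
print(o['t'],o['tool_pos'],o['contact_force'],abs(o['dq']).max())
KW=cam('wrist',o); print(proj(KW,[.6736,-.0558,.06]),proj(KW,[.4886,-.0339,.068]))
```

```text
2.7 [ 0.58605404 -0.00703698  0.21347975] [ 0.04045935 -0.41572757  0.23172009] 0.01324328074078913
[416.41672494 226.31562207] [202.56541231 226.84729609]
```

View pics/w2.png

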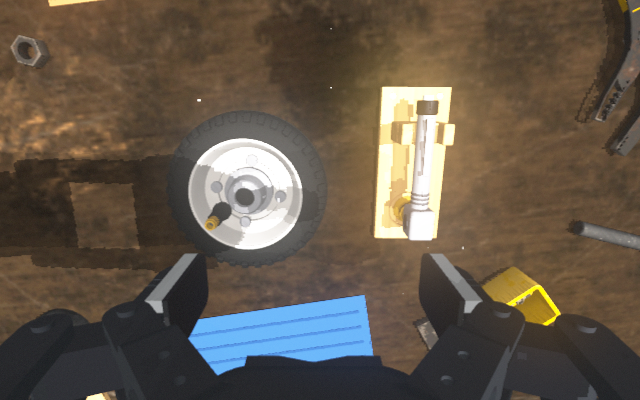

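Run:
```python
from h import *
im=cv2.imread('pics/w2.png')
a=cv2.resize(im[85:245,370:460],(360,640),interpolation=cv2.INTER_CUBIC)[:600]
b=cv2.resize(im[180:260,190:290],(440,352),interpolation=cv2.INTER_CUBIC)
c=np.zeros((600,800,3),np.uint8); c[:600,:360]=a; c[:352,360:]=b; cv2.imwrite('pics/c3.png',c)
```

```text
(no output)
```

View pics/c3.png

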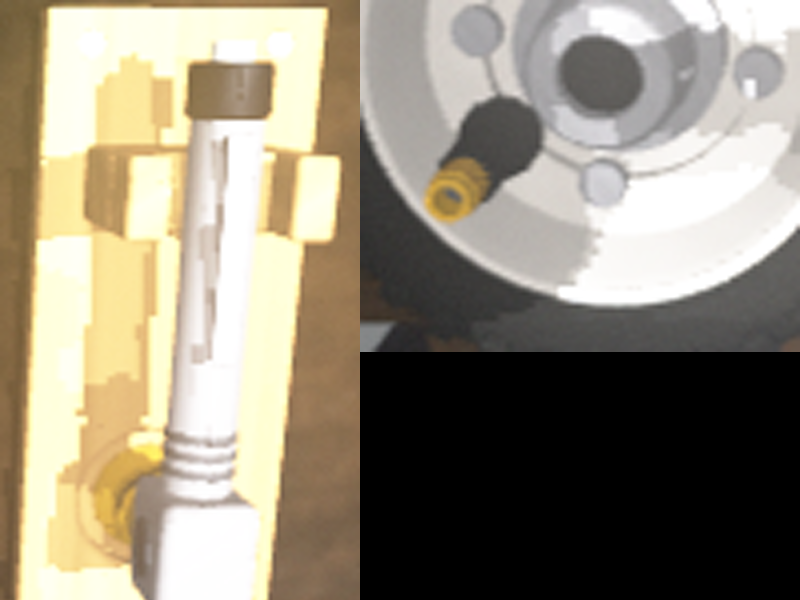

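Run:
```python
from h import *
im=cv2.imread('pics/w2.png')
cv2.imwrite('pics/c4.png',cv2.resize(im[195:250,385:455],(700,550),interpolation=cv2.INTER_CUBIC))
o=np.load('o2.npy',allow_pickle=True).item(); KW=cam('wrist',o); T=cam('top');
v=ray(KW,209.8,225.5,.068); hub=ray(KW,244.5,196.4,.05); print(v,hub,v-hub)
# barrel: centre at two stations
for (l,r,y) in [(192,268,130),(176,240,400),(180,255,300)]:
    print(ray(KW,370+(l+r)/8,85+y/4,.048))
o1=np.load('o1.npy',allow_pickle=True).item();K1=cam('wrist',o1)
print(proj(K1,v),proj(T,v),proj(cam('side'),v))
```

```text
[ 0.49500448 -0.03334151  0.068     ] [ 0.52457675 -0.0152959   0.05      ] [-0.02957227 -0.01804562  0.018     ]
[0.68888118 0.03638241 0.048     ]
[ 0.6828651  -0.02193503  0.048     ]
[6.85458087e-01 3.23148449e-04 4.80000000e-02]
[238.48327293 112.75320148] [301.56277063 228.32456804] [306.21833715 194.42997328]
```

View pics/c4.png

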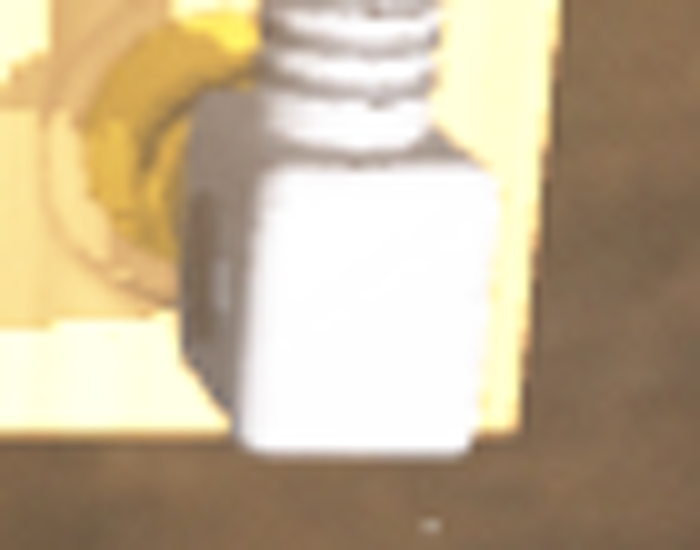

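Run:
```python
from h import *
o=np.load('o2.npy',allow_pickle=True).item(); KW=cam('wrist',o); T=cam('top')
h=ray(KW,421.8,226.2,.060); print(h, proj(T,h))
c=[ray(KW,385+a/10,195+b/10,.06) for a,b in [(265,165),(495,165),(470,455),(245,455)]]
print([np.linalg.norm(c[i][:2]-c[(i+1)%4][:2]).round(4) for i in range(4)])
d=c[0]+c[1]-c[2]-c[3]; print('yaw',np.degrees(np.arctan2(d[1],d[0])))
o1=np.load('o1.npy',allow_pickle=True).item();K1=cam('wrist',o1)
print(proj(K1,h))
im=cv2.imread('pics/w1.png')
cv2.imwrite('pics/c5.png',np.hstack([cv2.resize(im[80:150,400:460],(480,560),interpolation=cv2.INTER_CUBIC),cv2.resize(im[90:130,220:260],(320,320),interpolation=cv2.INTER_CUBIC).repeat(1,0).__class__(0) if 0 else np.vstack([cv2.resize(im[90:130,220:260],(320,320),interpolation=cv2.INTER_CUBIC),np.zeros((240,320,3),np.uint8)])]))
```

```text
[ 0.67833305 -0.05618975  0.06      ] [308.50664666 165.40033075]
[np.float64(0.0201), np.float64(0.0271), np.float64(0.0201), np.float64(0.0271)]
yaw 84.45842314806691
[437.90819297 116.13566143]
```

View pics/c5.png

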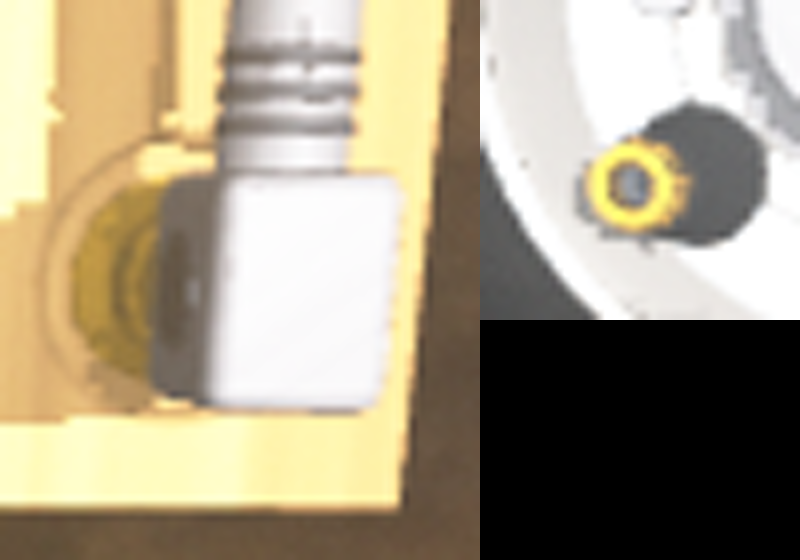

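Request:
drive_tool(moves=[0, 0, 0.5, 0.0307, -0.0164, -0.025, 0, 0, 0, 0, 0.0307, -0.0164, -0.025, 0, 0, 0, 0, 0.0307, -0.0164, -0.025, 0, 0, 0, 0, 0, 0, 0, 0, 0, 0, 0, 0, 0, 0, 0])

```text
t: 3.38
tool_pos: [0.6781, -0.0563, 0.1391]
tool_rot: [2.324, 2.113, 0.001]
contact_force: [0.5, 0.1, 1.1]
opening: 0.0854
```

Run:
```python
from h import *
o=ctrl.get_obs(); im=ctrl.get_image('wrist'); cv2.imwrite('pics/w3.png',im[:,:,::-1])
print(o['t'],o['tool_pos'],o['contact_force'])
KW=cam('wrist',o); print(proj(KW,[.6783,-.0562,.06]))
```

```text
3.375 [ 0.67811388 -0.05633032  0.13912833] [0.47914147 0.13013364 1.05353968]
[312.01668375 208.00611995]
```

View pics/w3.png

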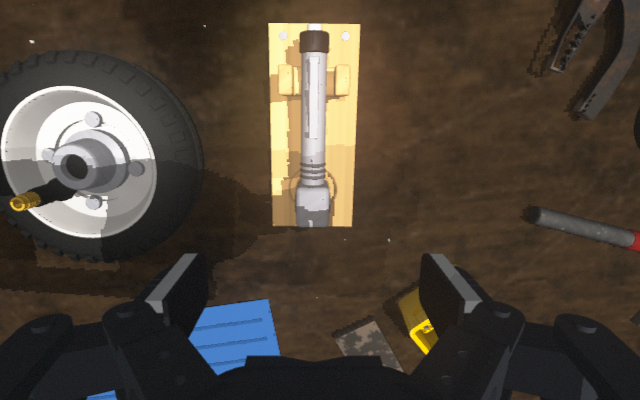

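Request:
drive_tool(moves=[0, 0, 0, 0, 0, -0.04, 0, 0, 0, 0, 0, 0, -0.036, 0, 0, 0, 0, 0, 0, -0.025, 0, 0, 0, 0, 0, 0, -0.011, 0, 0, 0, 0, 0, 0, 0, 0])

```text
t: 4.05
tool_pos: [0.6781, -0.0555, 0.0269]
tool_rot: [2.323, 2.115, 0.001]
contact_force: [-0.5, -0.0, 0.9]
opening: 0.0851
```

Request:
drive_tool(moves=[0, 0, 0, 0, 0, 0, 1, 0, 0, 0, 0, 0, 0, 1, 0, 0, 0, 0, 0, 0, 1, 0, 0, 0, 0, 0, 0, 1, 0, 0, 0, 0, 0, 0, 1], newtons=40)

```text
t: 4.68
tool_pos: [0.6785, -0.0558, 0.0266]
tool_rot: [2.323, 2.114, 0.001]
contact_force: [-0.3, -0.6, 1.9]
opening: 0.0218
```

Run:
```python
from h import *
o=ctrl.get_obs(); im=ctrl.get_image('wrist'); cv2.imwrite('pics/w4.png',im[:,:,::-1])
print(o['t'],o['tool_pos'],o['contact_force'],o['opening'])
```

```text
4.675 [ 0.67847376 -0.05575071  0.02664724] [-0.27861051 -0.55321133  1.92696748] 0.021767835293027397
```

View pics/w4.png

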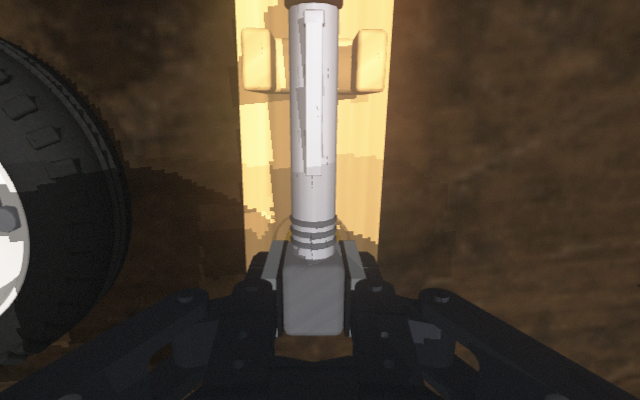

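Run:
```python
from h import *
o=ctrl.get_obs(); KW=cam('wrist',o)
for u,v in [(315,335),(315,258),(315,240),(285,285),(344,285),(285,335),(344,335)]: 
    p=ray(KW,u,v,.06); print(u,v,p.round(4),(R.from_rotvec(o['tool_rot']).inv().apply(p-o['tool_pos'])).round(4))
im=cv2.imread('pics/w4.png'); cv2.imwrite('pics/c6.png',cv2.resize(im[210:350,240:390],(750,700),interpolation=cv2.INTER_CUBIC)[:600])
```

```text
315 335 [ 0.6787 -0.0688  0.06  ] [-0.013   0.0014 -0.0333]
315 258 [ 0.6815 -0.0392  0.06  ] [ 0.0168  0.0014 -0.0333]
315 240 [ 0.6821 -0.0328  0.06  ] [ 0.0232  0.0014 -0.0333]
285 285 [ 0.6703 -0.0482  0.06  ] [ 0.0068 -0.0088 -0.0333]
344 285 [ 0.6904 -0.0501  0.06  ] [ 0.0067  0.0113 -0.0333]
285 335 [ 0.668  -0.0678  0.06  ] [-0.013  -0.0093 -0.0333]
344 335 [ 0.6889 -0.0698  0.06  ] [-0.0131  0.0118 -0.0333]
```

View pics/c6.png

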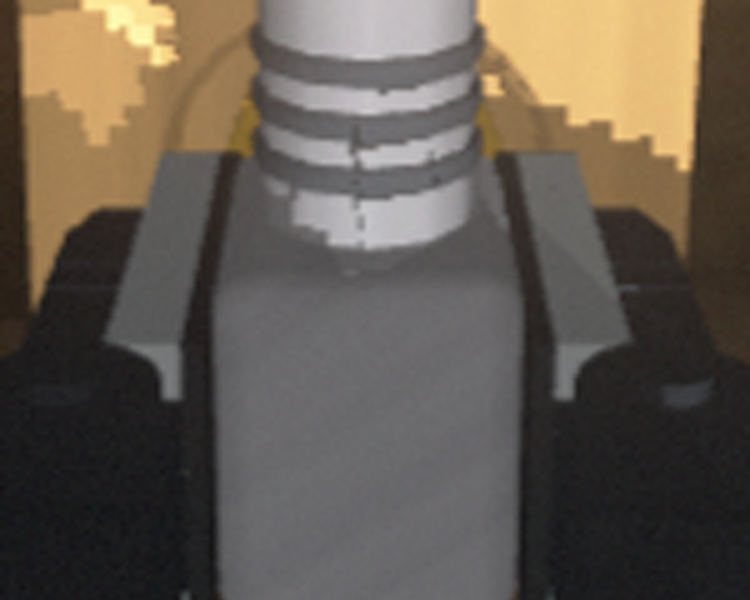

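Request:
drive_tool(moves=[0, 0, 0, 0, 0, 0.01, 1, 0, 0, 0, 0, 0, 0.02, 1, 0, 0, 0, 0, 0, 0.03, 1, 0, 0, 0, 0, 0, 0.03, 1, 0, 0, 0, 0, 0, 0.01, 1])

```text
t: 5.35
tool_pos: [0.6798, -0.056, 0.1302]
tool_rot: [2.32, 2.112, 0.005]
contact_force: [0.0, 0.1, -1.3]
opening: 0.0215
```

Request:
drive_tool(moves=[0, 0, 0, -0.035, 0.005, 0, 1, 0, 0, 0, -0.04, 0.005, 0, 1, 0, 0, 0, -0.04, 0.005, 0, 1, 0, 0, 0, -0.04, 0.005, 0, 1, 0, 0, 0, -0.0285, 0.0025, 0, 1])

```text
t: 5.98
tool_pos: [0.4924, -0.0328, 0.1253]
tool_rot: [-2.322, -2.114, 0.002]
contact_force: [0.5, -0.3, -1.3]
opening: 0.0217
```

Request:
drive_tool(moves=[0, 0, 0, 0, 0, 0, 1, 0, 0, 0, 0, 0, 0, 1, 0, 0, 0, 0, 0, 0, 1, 0, 0, 0, 0, 0, 0, 1, 0, 0, 0, 0, 0, 0, 1])

```text
t: 6.6
tool_pos: [0.4949, -0.0332, 0.126]
tool_rot: [-2.323, -2.115, 0.0]
contact_force: [-0.6, 0.9, -2.5]
opening: 0.0214
```

Run:
```python
from h import *
o=ctrl.get_obs()
for n in ['side','top','wrist']: cv2.imwrite(f'pics/{n}5.png',ctrl.get_image(n)[:,:,::-1])
print(o['t'],o['tool_pos'],o['contact_force'],o['opening'])
S=cam('side');T=cam('top')
a=cv2.imread('pics/side5.png')[150:240,270:370]; b=cv2.imread('pics/top5.png')[180:270,250:350]
cv2.imwrite('pics/c7.png',cv2.resize(np.hstack([a,b]),(800,360),interpolation=cv2.INTER_CUBIC))
for p in ([.495,-.0333,.068],np.append(o['tool_pos'][:2],o['tool_pos'][2]-.0226)): print(proj(S,p),proj(T,p))
```

```text
6.6 [ 0.49487938 -0.0332422   0.12601076] [-0.61773393  0.91467886 -2.47591149] 0.02138641538442061
[306.21791657 194.42246014] [301.54785958 228.32650892]
[305.8683853  186.62063549] [301.13419758 226.32954811]
```

View pics/c7.png

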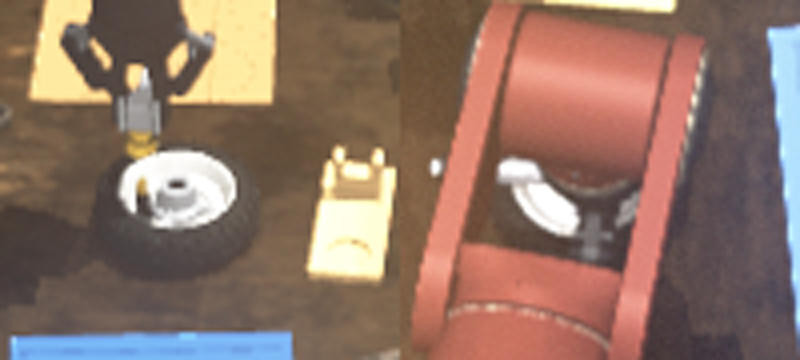

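View pics/wrist5.png

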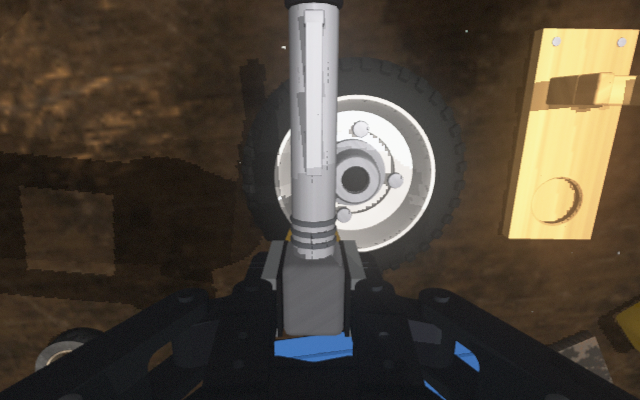

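Run:
```python
from h import *
o=ctrl.get_obs(); KW=cam('wrist',o)
print('hub',ray(KW,356,178,.05),'pocket',ray(KW,556.5,201,.01))
im=cv2.imread('pics/wrist5.png'); cv2.imwrite('pics/c8.png',np.hstack([cv2.resize(im[140:220,310:400],(450,400),interpolation=cv2.INTER_CUBIC),cv2.resize(im[170:240,520:590],(350,350),interpolation=cv2.INTER_CUBIC)[:350].copy() if 0 else cv2.resize(im[165:245,520:590],(350,400),interpolation=cv2.INTER_CUBIC)]))
```

```text
hub [ 0.52427122 -0.01517611  0.05      ] pocket [ 0.67817507 -0.05633694  0.01      ]
```

View pics/c8.png

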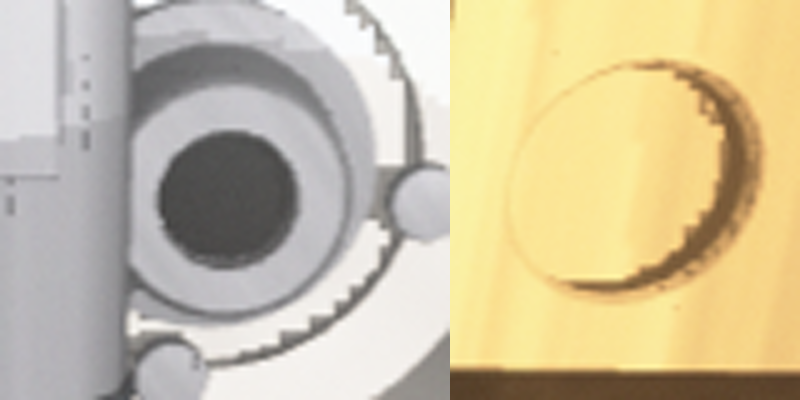

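Request:
drive_tool(moves=[0, 0, 0, 0, 0, -0.014, 1, 0, 0, 0, 0, 0, -0.014, 1, 0, 0, 0, 0, 0, -0.006, 1, 0, 0, 0, 0, 0, -0.004, 1, 0, 0, 0, 0, 0, -0.002, 1], newtons=60)

```text
t: 7.38
tool_pos: [0.4946, -0.0332, 0.0859]
tool_rot: [-2.323, -2.115, 0.0]
contact_force: [-0.9, -1.1, -1.4]
opening: 0.0214
```

Request:
drive_tool(moves=[0, 0, 0, 0, 0, -0.002, 1, 0, 0, 0, 0, 0, -0.002, 1, 0, 0, 0, 0, 0, -0.002, 1, 0, 0, 0, 0, 0, -0.001, 1, 0, 0, 0, 0, 0, 0, 1])

```text
t: 8.0
tool_pos: [0.4945, -0.0332, 0.079]
tool_rot: [-2.323, -2.115, 0.0]
contact_force: [-0.8, 0.2, -1.6]
opening: 0.0211
```

Request:
drive_tool(moves=[0, 0, 0, 0, 0, -0.001, 1, 0, 0, 0, 0, 0, -0.001, 1, 0, 0, 0, 0, 0, -0.001, 1, 0, 0, 0, 0, 0, -0.0005, 1, 0, 0, 0, 0, 0, 0, 1])

```text
t: 8.62
tool_pos: [0.4949, -0.0333, 0.0763]
tool_rot: [2.323, 2.114, 0.0]
contact_force: [-1.8, 0.3, 5.8]
opening: 0.0213
```

Request:
drive_tool(moves=[0, 0, 0, 0, 0, -0.0005, 1, 0, 0, 0, 0, 0, -0.0005, 1, 0, 0, 0, 0, 0, -0.0005, 1, 0, 0, 0, 0, 0, 0, 1, 0, 0, 0, 0, 0, 0, 1])

```text
t: 9.25
tool_pos: [0.4949, -0.0333, 0.0751]
tool_rot: [2.323, 2.115, 0.0]
contact_force: [-3.2, 0.2, 6.9]
opening: 0.0211
```

Request:
drive_tool(moves=[0, 0, 0, 0, 0, -0.0005, 1, 0, 0, 0, 0, 0, -0.0005, 1, 0, 0, 0, 0, 0, -0.0005, 1, 0, 0, 0, 0, 0, 0, 1, 0, 0, 0, 0, 0, 0, 1])

```text
t: 9.88
tool_pos: [0.4951, -0.0334, 0.0746]
tool_rot: [2.323, 2.115, -0.0]
contact_force: [-5.8, 0.4, 12.9]
opening: 0.0218
```

Run:
```python
from h import *
o=ctrl.get_obs()
for n in ['wrist','side']: cv2.imwrite(f'pics/{n}6.png',ctrl.get_image(n)[:,:,::-1])
print(o['t'],o['tool_pos'],o['contact_force'],o['opening'])
a=cv2.imread('pics/side6.png')[130:220,260:380]; cv2.imwrite('pics/c9.png',cv2.resize(a,(800,600),interpolation=cv2.INTER_CUBIC))
```

```text
9.875 [ 0.49505768 -0.0333791   0.07458862] [-5.82471406  0.39976739 12.87049461] 0.021817424208979384
```

View pics/wrist6.png

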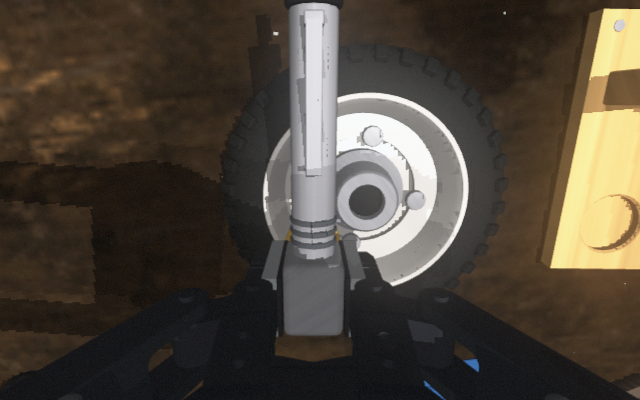

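View pics/c9.png

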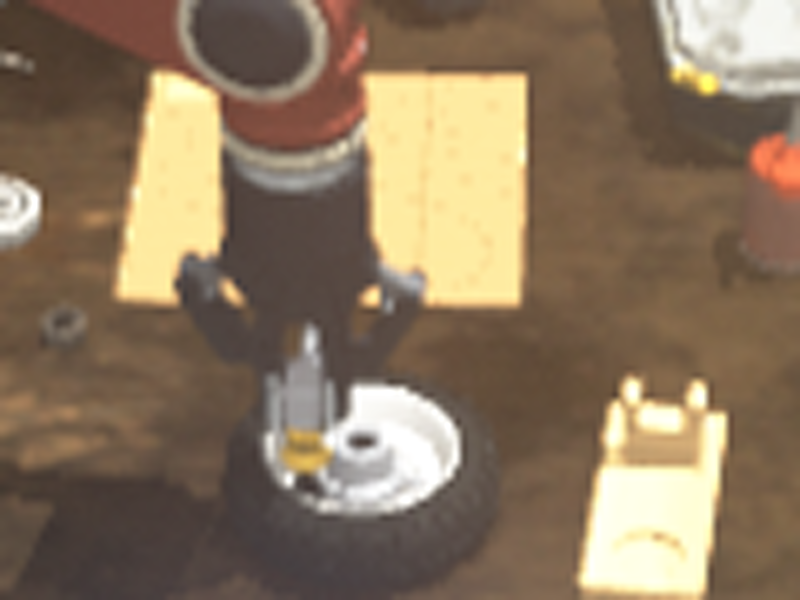

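Request:
drive_tool(moves=[0, 0, 0, -0.0007, 0, -0.0005, 1, 0, 0, 0, 0, 0, 0, 1, 0, 0, 0, 0, 0, 0, 1, 0, 0, 0, 0, 0, 0, 1, 0, 0, 0, 0, 0, 0, 1])

```text
t: 10.6
tool_pos: [0.495, -0.0334, 0.0746]
tool_rot: [2.322, 2.114, 0.001]
contact_force: [-5.6, 0.5, 13.6]
opening: 0.0211
```

Request:
drive_tool(moves=[0, 0, 0, 0, 0, -0.0005, 1, 0, 0, 0, 0, 0, 0, 1, 0, 0, 0, 0, 0, 0, 1, 0, 0, 0, 0, 0, 0, 1, 0, 0, 0, 0, 0, 0, 1])

```text
t: 11.22
tool_pos: [0.495, -0.0334, 0.0744]
tool_rot: [2.322, 2.114, 0.001]
contact_force: [-7.0, 1.9, 16.2]
opening: 0.0213
```

Request:
drive_tool(moves=[0, 0, 0, 0, 0, 0.004, 1, 0, 0, 0, 0, 0, 0.008, 1, 0, 0, 0, 0, 0, 0.012, 1, 0, 0, 0, 0, 0, 0.02, 1, 0, 0, 0, 0, 0, 0.015, 1])

```text
t: 11.85
tool_pos: [0.494, -0.0332, 0.1315]
tool_rot: [2.323, 2.114, 0.001]
contact_force: [0.1, 0.3, -2.0]
opening: 0.0212
```

Request:
drive_tool(moves=[0, 0, 0, 0.035, -0.005, 0, 1, 0, 0, 0, 0.04, -0.005, 0, 1, 0, 0, 0, 0.04, -0.005, 0, 1, 0, 0, 0, 0.04, -0.005, 0, 1, 0, 0, 0, 0.028, -0.0026, 0, 1])

```text
t: 12.48
tool_pos: [0.6784, -0.0561, 0.1305]
tool_rot: [-2.323, -2.115, 0.0]
contact_force: [-0.0, -0.4, -1.3]
opening: 0.0213
```

Request:
drive_tool(moves=[0, 0, 0, 0, 0, 0, 1, 0, 0, 0, 0, 0, 0, 1, 0, 0, 0, 0, 0, 0, 1, 0, 0, 0, 0, 0, 0, 1, 0, 0, 0, 0, 0, 0, 1])

```text
t: 13.1
tool_pos: [0.6766, -0.0557, 0.1308]
tool_rot: [2.323, 2.115, 0.0]
contact_force: [-0.4, 0.2, -0.7]
opening: 0.021
```

Run:
```python
from h import *
o=ctrl.get_obs()
for n in ['wrist','side','top']: cv2.imwrite(f'pics/{n}7.png',ctrl.get_image(n)[:,:,::-1])
print(o['t'],o['tool_pos'],o['tool_rot'],o['contact_force'],o['opening'])
a=cv2.imread('pics/side7.png')[130:220,300:400];b=cv2.imread('pics/top7.png')[110:200,250:350]; cv2.imwrite('pics/c10.png',cv2.resize(np.hstack([a,b]),(800,360),interpolation=cv2.INTER_CUBIC))
```

```text
13.1 [ 0.67660206 -0.05573603  0.13079153] [2.32313782e+00 2.11470607e+00 1.37237823e-04] [-0.41781044  0.1875607  -0.70532125] 0.02102155319169289
```

View pics/wrist7.png

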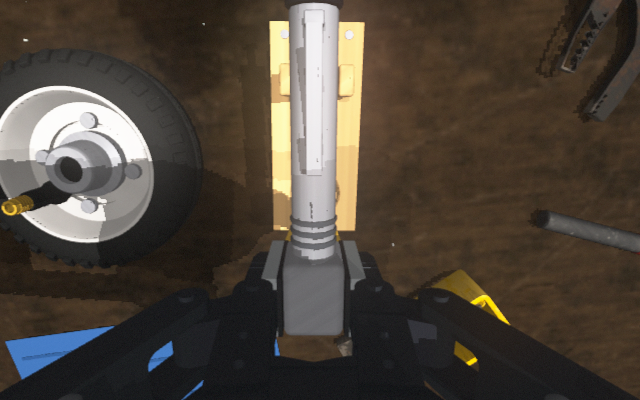

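View pics/c10.png

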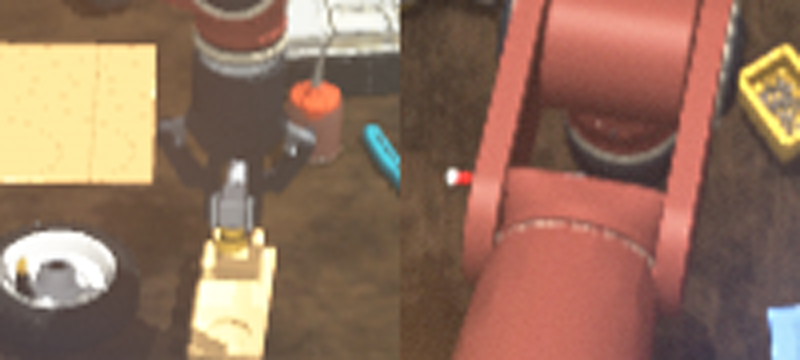

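Request:
drive_tool(moves=[0, 0, 0, 0.0017, 0, -0.03, 1, 0, 0, 0, 0, 0, -0.03, 1, 0, 0, 0, 0, 0, -0.025, 1, 0, 0, 0, 0, 0, -0.01, 1, 0, 0, 0, 0, 0, -0.004, 1])

```text
t: 13.88
tool_pos: [0.6786, -0.0558, 0.0314]
tool_rot: [-2.323, -2.115, 0.0]
contact_force: [0.1, 0.1, -1.8]
opening: 0.0209
```

Request:
drive_tool(moves=[0, 0, 0, 0, 0, -0.002, 1, 0, 0, 0, 0, 0, -0.001, 1, 0, 0, 0, 0, 0, -0.001, 1, 0, 0, 0, 0, 0, 0, 1, 0, 0, 0, 0, 0, 0, 1])

```text
t: 14.5
tool_pos: [0.6787, -0.0558, 0.0277]
tool_rot: [2.323, 2.115, 0.0]
contact_force: [1.6, -0.0, -1.2]
opening: 0.0213
```

Request:
drive_tool(moves=[0, 0, 0, 0, 0, -0.001, 1, 0, 0, 0, 0, 0, 0, 1, 0, 0, 0, 0, 0, 0, 1, 0, 0, 0, 0, 0, 0, 1, 0, 0, 0, 0, 0, 0, 1])

```text
t: 15.12
tool_pos: [0.6788, -0.0559, 0.0268]
tool_rot: [2.323, 2.115, 0.0]
contact_force: [0.5, -0.7, 0.9]
opening: 0.0212
```

Request:
drive_tool(moves=[0, 0, 0, 0, 0, 0, 0.5, 0, 0, 0, 0, 0, 0, 0.2, 0, 0, 0, 0, 0, 0, 0, 0, 0, 0, 0, 0, 0, 0, 0, 0, 0, 0, 0, 0, 0])

```text
t: 15.75
tool_pos: [0.6786, -0.0558, 0.0266]
tool_rot: [2.323, 2.115, 0.0]
contact_force: [-0.8, -0.0, -0.3]
opening: 0.0856
```

Request:
drive_tool(moves=[0, 0, 0, 0, 0, 0.015, 0, 0, 0, 0, 0, 0, 0.03, 0, 0, 0, 0, 0, 0, 0.045, 0, 0, 0, 0, 0, 0, 0.045, 0, 0, 0, 0, 0, 0, 0.03, 0])

```text
t: 16.38
tool_pos: [0.6797, -0.056, 0.1963]
tool_rot: [2.32, 2.112, 0.005]
contact_force: [0.4, -0.0, 0.2]
opening: 0.0856
```

Request:
drive_tool(moves=[0, 0, 0, -0.03, 0.01, 0.01, 0, 0, 0, 0, -0.03, 0.01, 0.01, 0, 0, 0, 0, -0.03, 0.01, 0, 0, 0, 0, 0, 0, 0, 0, 0, 0, 0, 0, 0, 0, 0, 0])

```text
t: 17.0
tool_pos: [0.5892, -0.026, 0.2126]
tool_rot: [2.322, 2.114, 0.002]
contact_force: [-0.8, -1.4, 0.3]
opening: 0.0853
```

Run:
```python
from h import *
o=ctrl.get_obs(); np.save('o8.npy',o)
for n in ['wrist','top']: cv2.imwrite(f'pics/{n}8.png',ctrl.get_image(n)[:,:,::-1])
print(o['t'],o['tool_pos'],o['tool_rot'],o['contact_force'],o['opening'])
```

```text
17.0 [ 0.58919927 -0.02599523  0.21264339] [2.32217932e+00 2.11360450e+00 1.71098191e-03] [-0.84043807 -1.35564417  0.32127237] 0.08532050450534368
```

View pics/wrist8.png

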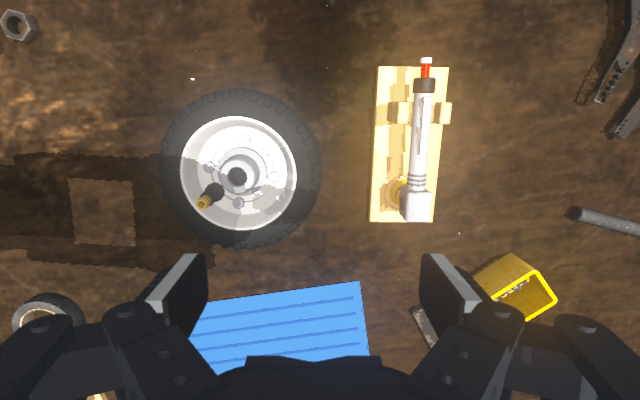

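Run:
```python
from h import *
o=np.load('o8.npy',allow_pickle=True).item(); KW=cam('wrist',o)
im=cv2.imread('pics/wrist8.png'); 
a=cv2.resize(im[50:100,400:450],(400,400),interpolation=cv2.INTER_CUBIC); b=cv2.resize(im[140:220,190:270],(400,400),interpolation=cv2.INTER_CUBIC)
cv2.imwrite('pics/c11.png',np.hstack([a,b]))
T=cam('top'); g=cv2.imread('pics/top8.png'); hsv=cv2.cvtColor(g,cv2.COLOR_BGR2HSV)
m=cv2.inRange(hsv,(100,100,100),(120,255,255)); m[:170]=0
c=max(cv2.findContours(m,0,2)[0],key=cv2.contourArea); r=cv2.minAreaRect(c); print('mat',r,ray(T,*r[0],.002)); 
bx=[ray(T,*p,.002)[:2] for p in cv2.boxPoints(r)]; print(np.round(bx,3))
cv2.imwrite('pics/t8.png',g)
```

```text
mat ((419.738525390625, 222.90771484375), (78.14188385009766, 15.628376007080078), 82.87498474121094) [ 0.51337337 -0.37712106  0.002     ]
[[ 0.628 -0.347]
 [ 0.633 -0.393]
 [ 0.402 -0.406]
 [ 0.398 -0.361]]
```

View pics/c11.png

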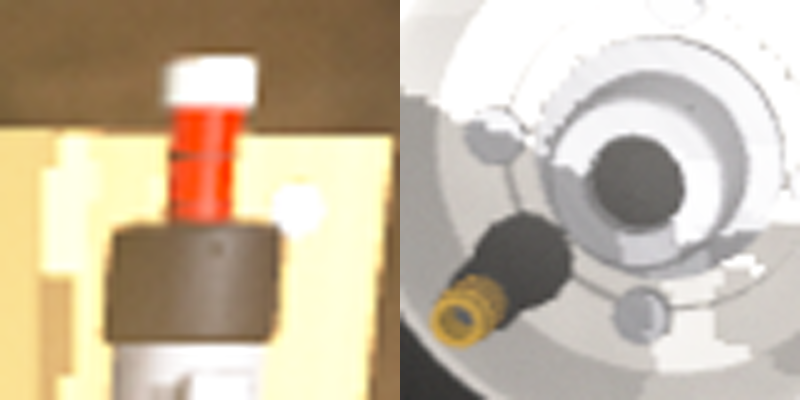

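View pics/top8.png

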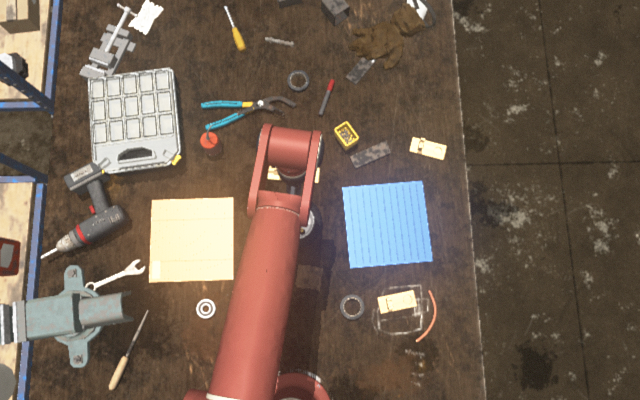

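Run:
```python
from h import *
o=np.load('o8.npy',allow_pickle=True).item(); KW=cam('wrist',o)
h=ray(KW,237.6,176,.05); v=ray(KW,202.6,203,.068); print(h,v,np.linalg.norm((v-h)[:2]), np.degrees(np.arctan2(*(v-h)[1::-1])))
print('head',ray(KW,416,208,.06))
for u,v in [(360,281),(190,303)]: print('mat corner',ray(KW,u,v,.002))
```

```text
[ 0.5249529  -0.01567172  0.05      ] [ 0.49636843 -0.0324076   0.068     ] 0.03312343005302895 -149.6515171928484
head [ 0.6771705  -0.05675584  0.06      ]
mat corner [ 0.63003955 -0.1542523   0.002     ]
mat corner [ 0.43866879 -0.16306443  0.002     ]
```

Only red shows on the stick (white end at about (427,60), red from about row 63 to 78 in wrist8), so the tyre is soft and the wheel goes onto the blue mat. I'll grip the hub lightly, with the jaws across the valve direction, and slide it.

Request:
drive_tool(moves=[0, 0, -9.1, -0.0128, 0.002, 0, 0.4, 0, 0, -9.1, -0.0128, 0.002, 0, 0.4, 0, 0, -9.1, -0.0128, 0.002, -0.01, 0.4, 0, 0, -9.1, -0.0128, 0.002, -0.02, 0.4, 0, 0, -9.1, -0.013, 0.0023, -0.02, 0.4])

```text
t: 17.73
tool_pos: [0.5248, -0.0158, 0.1613]
tool_rot: [2.963, 1.043, 0.001]
contact_force: [0.7, 0.3, -0.5]
opening: 0.0514
```

Request:
drive_tool(moves=[0, 0, -9, 0, 0, -0.02, 0.4, 0, 0, 0, 0, 0, -0.02, 0.4, 0, 0, 0, 0, 0, -0.02, 0.4, 0, 0, 0, 0, 0, 0, 0.4, 0, 0, 0, 0, 0, 0, 0.4])

```text
t: 18.35
tool_pos: [0.5251, -0.0157, 0.1022]
tool_rot: [3.033, 0.818, 0.001]
contact_force: [0.4, 0.6, 0.9]
opening: 0.0515
```

Run:
```python
from h import *
o=ctrl.get_obs(); np.save('o9.npy',o)
cv2.imwrite('pics/wrist9.png',ctrl.get_image('wrist')[:,:,::-1])
print(o['t'],o['tool_pos'],o['tool_rot'],o['contact_force'],o['opening'],o['q'][5])
KW=cam('wrist',o);print(proj(KW,[.525,-.0157,.05]))
```

```text
18.35 [ 0.5251044 -0.0156789  0.1021787] [3.03297243e+00 8.17705374e-01 1.15886601e-03] [0.36462615 0.61436979 0.85749733] 0.05152828366127929 0.8725282725883345
[312.6696707  223.00842965]
```

View pics/wrist9.png

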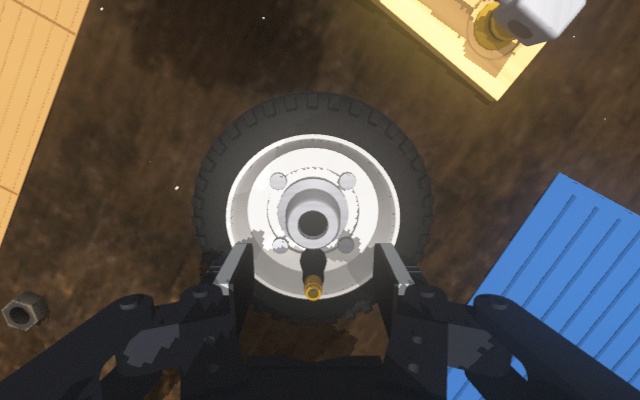

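Request:
drive_tool(moves=[0, 0, 0, 0, 0, -0.03, 0.4, 0, 0, 0, 0, 0, -0.02, 0.4, 0, 0, 0, 0, 0, -0.01, 0.4, 0, 0, 0, 0, 0, -0.006, 0.4, 0, 0, 0, 0, 0, 0, 0.4])

```text
t: 19.02
tool_pos: [0.5247, -0.0156, 0.036]
tool_rot: [3.033, 0.816, 0.001]
contact_force: [0.3, 0.7, 0.4]
opening: 0.0513
```

Request:
drive_tool(moves=[0, 0, 0, 0, 0, 0, 0.6, 0, 0, 0, 0, 0, 0, 0.7, 0, 0, 0, 0, 0, 0, 0.7, 0, 0, 0, 0, 0, 0, 0.7, 0, 0, 0, 0, 0, 0, 0.7], newtons=25)

```text
t: 19.65
tool_pos: [0.5251, -0.0155, 0.0366]
tool_rot: [3.033, 0.816, 0.002]
contact_force: [-2.2, 0.2, 6.1]
opening: 0.0309
```

Request:
drive_tool(moves=[0, 0, 0, 0, -0.006, 0.0004, 0.7, 0, 0, 0, -0.001, -0.014, 0, 0.7, 0, 0, 0, -0.001, -0.02, 0, 0.7, 0, 0, 0, -0.001, -0.022, 0, 0.7, 0, 0, 0, -0.001, -0.022, 0, 0.7])

```text
t: 20.27
tool_pos: [0.5212, -0.0972, 0.0366]
tool_rot: [-3.028, -0.814, -0.005]
contact_force: [0.1, 10.9, 5.2]
opening: 0.0309
```

Request:
drive_tool(moves=[0, 0, 0, -0.001, -0.022, 0, 0.7, 0, 0, 0, -0.001, -0.022, 0, 0.7, 0, 0, 0, -0.001, -0.022, 0, 0.7, 0, 0, 0, -0.001, -0.022, 0, 0.7, 0, 0, 0, -0.001, -0.022, 0, 0.7])

```text
t: 20.9
tool_pos: [0.5162, -0.2062, 0.0366]
tool_rot: [-3.026, -0.813, -0.005]
contact_force: [1.2, 16.1, 9.3]
opening: 0.0309
```

Request:
drive_tool(moves=[0, 0, 0, -0.001, -0.022, 0, 0.7, 0, 0, 0, -0.001, -0.02, 0, 0.7, 0, 0, 0, 0, -0.016, 0, 0.7, 0, 0, 0, 0, -0.008, 0, 0.7, 0, 0, 0, 0, -0.003, 0, 0.7])

```text
t: 21.52
tool_pos: [0.514, -0.2766, 0.0366]
tool_rot: [-3.03, -0.814, -0.003]
contact_force: [0.9, 10.2, 8.9]
opening: 0.0309
```

Run:
```python
from h import *
o=ctrl.get_obs()
cv2.imwrite('pics/wrist10.png',ctrl.get_image('wrist')[:,:,::-1]);cv2.imwrite('pics/side10.png',ctrl.get_image('side')[:,:,::-1])
print(o['t'],o['tool_pos'],o['tool_rot'],o['contact_force'],o['opening'])
```

```text
21.525 [ 0.51400736 -0.2766071   0.03660064] [-3.02964060e+00 -8.14145957e-01 -2.89608898e-03] [ 0.85595556 10.18892092  8.86624013] 0.030910840269855373
```

View pics/side10.png

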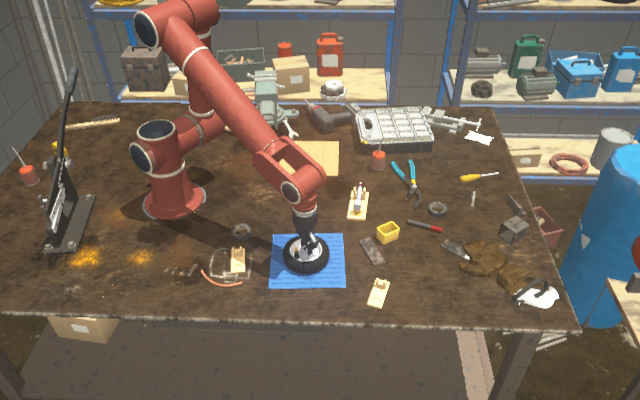

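Request:
drive_tool(moves=[0, 0, 0, 0, 0, 0, 0.5, 0, 0, 0, 0, 0, 0, 0.4, 0, 0, 0, 0, 0, 0, 0.4, 0, 0, 0, 0, 0, 0, 0.4, 0, 0, 0, 0, 0, 0.003, 0.4])

```text
t: 22.25
tool_pos: [0.5131, -0.2784, 0.0387]
tool_rot: [-3.033, -0.816, 0.001]
contact_force: [0.2, 0.4, -0.1]
opening: 0.0516
```

Request:
drive_tool(moves=[0, 0, 0, 0, 0, 0.01, 0.4, 0, 0, 0, 0, 0, 0.03, 0.4, 0, 0, 0, 0, 0, 0.05, 0.4, 0, 0, 0, 0, 0, 0.06, 0.4, 0, 0, 0, 0, 0, 0.06, 0.4])

```text
t: 22.88
tool_pos: [0.5132, -0.2783, 0.2517]
tool_rot: [3.033, 0.816, 0.001]
contact_force: [-0.2, -0.4, -1.2]
opening: 0.0512
```

Request:
drive_tool(moves=[0, 0, 0, -0.03, -0.04, 0, 0.4, 0, 0, 0, -0.03, -0.04, 0, 0.4, 0, 0, 0, -0.03, -0.04, 0, 0.4, 0, 0, 0, -0.03, -0.04, 0, 0.4, 0, 0, 0, 0, 0, 0, 0.4])

```text
t: 23.5
tool_pos: [0.3915, -0.4407, 0.2498]
tool_rot: [3.035, 0.809, -0.0]
contact_force: [0.4, -0.8, -0.9]
opening: 0.0514
```

Run:
```python
from h import *
o=ctrl.get_obs()
for n in ['wrist','top','side']: cv2.imwrite(f'pics/{n}11.png',ctrl.get_image(n)[:,:,::-1])
print(o['t'],o['tool_pos'],o['contact_force'],o['opening'])
s=cv2.imread('pics/side11.png')[165:305,255:415]; cv2.imwrite('pics/c12.png',cv2.resize(s,(680,595),interpolation=cv2.INTER_CUBIC))
```

```text
23.5 [ 0.39149724 -0.44071368  0.24983333] [ 0.40498525 -0.82977137 -0.8748372 ] 0.051375493659291456
```

View pics/top11.png

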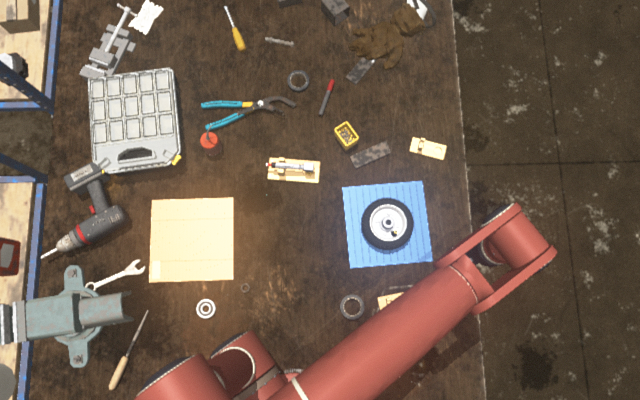

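View pics/c12.png

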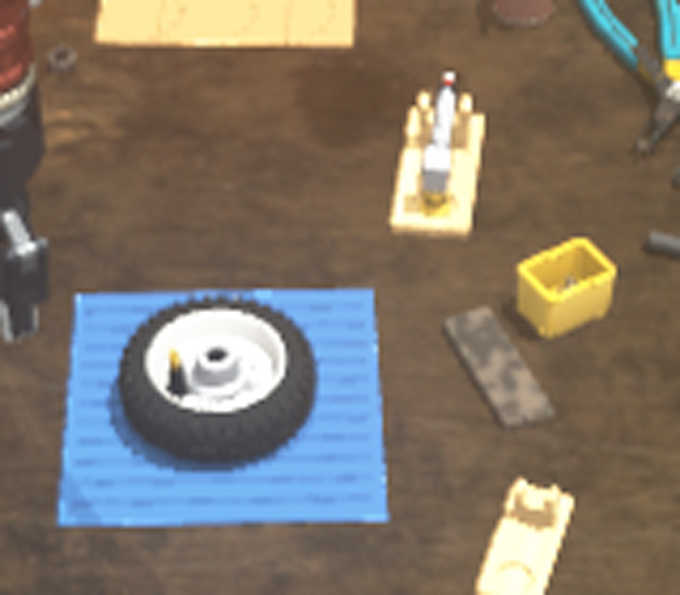

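View pics/wrist11.png

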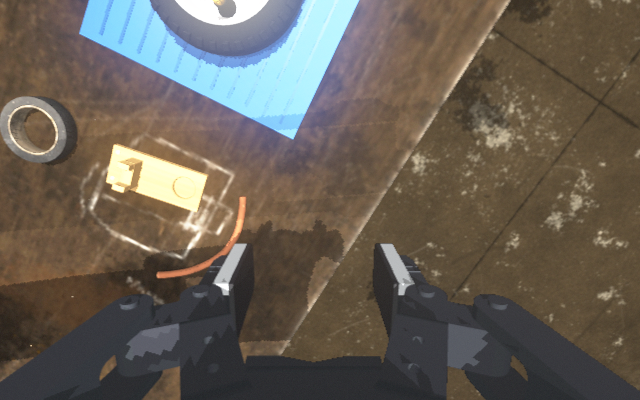

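The wheel lies flat in the middle of the blue mat (top view (387,224)). The gauge is in its stand with the stick out and red, and the oil can (209,140) and steel bar (370,154) have not moved. The gripper is clear of everything.

```bash
python3 -c "
from station import ctrl
print(ctrl.finish_job())"
```

```text
the job is handed in; nothing more can be done
None
```

I checked the tyre, found it soft, slid the wheel onto the blue repair mat, and handed the job in at about 23.5 s. No verdict was reported.

- **Gauge press:** I pressed the gauge slowly onto the valve. The force rose past the spring load against a hard stop, to about 16–18 N, and I held it there for over a second. During the hold there was a sideways force of about 6–7 N, which a 0.7 mm correction did not remove.
- **Reading:** About 13 mm of the stick showed, all of it red, so the tyre is soft. I could make out only one of the black rings on it.
- **Gauge back in stand:** I put it back with the stick left out. The head then measured within about 1.5 mm of where it was before the pick-up, and the barrel lies in the notch.
- **Wheel:** I gripped the hub lightly, slid the wheel flat and let go. The last top and side pictures show it wholly on the mat, near the centre.
- **Left alone:** The oil can and steel bar look unmoved, and the gripper ended clear of everything.
- **Disagreement:** The top camera put points about 4–6 mm lower in x than the wrist camera. I used the wrist camera, because its separate views agreed with each other and with where the gauge was gripped.

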